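# Fold the tool pallet into the service case and snap its cover shut

### The job

Pack up the black service-kit case: push the upright tool pallet down until it lies flat inside, then swing the cover over it and press it fully shut so that both front catches snap. Only push with the fingertips or the outside of the fingers: take neither pallet nor cover between the fingers, do not lift or shove the case, leave the board and battery in it, leave the things on the bench around it where they are, and take the hand away at the end.

Things in the scene. Friction and masses are not known exactly. Their poses are not given: they have to be found in the camera images.
- case: Open black plastic service case, 150 (x) x 205 (y) x 50 high without its cover, walls 4, 2.2 kg, loose on the bench. Origin: centre of its underside; x from its front wall (carry handle, two steel snap catches 70 either side of the middle, standing 12 above the rim) to its back wall, where the cover hinges; z up. Its front faces the robot's right, its cover stands on the left (yaw 1.15 to 1.75 rad).
- pallet (a joint): Tool pallet, the upright flap at the front of the case: a grey panel 110 (hinge to free edge) x 180 x 4 with two thin screwdrivers and tweezers strapped on its front side. Angle in rad: 0 folded down level (stop), 1.57 upright, 1.75 outer stop. It folds toward the case's back. Friction hinge (0.11 N m) stays at any angle; 1 to 2 N at its free edge moves it. Upright, it blocks the cover.
- pallet_hinge (a point): On the pallet's hinge axis, mid-width: 66 in front of the case's centre, 40 above its underside. Turns with the pallet: x from hinge to free edge, y along the hinge, z out of the tool face (up when folded, to the front when upright). Panel 2 either side of z = 0; tools stand up to 12 out of the face from x = 29 to 78; the strip x = 82 to 110 is bare.
- pallet_edge (a point): Middle of the pallet's free edge, 111 from the hinge axis (about 150 above the bench when upright, 40 when folded).
- cover (a joint): Black cover, a shallow shell 154 (hinge to free edge) x 205 x 22 deep, hinged along the case's back rim. Angle in rad: 0 shut flush, positive open; starts leaning back at 1.65 to 1.78; stop 1.8. Stiff hinge (0.30 N m) stays at any angle; 1 to 4 N near its free edge moves it. Near 0.06 rad it meets the two snap catches; some 5 to 9 N pressed down near the free edge takes it past them.
- cover_hinge (a point): On the cover's hinge axis, mid-width: 79 behind the case's centre, 50 above its underside. Turns with the cover: -x from hinge to free edge, y along the hinge, z out of its outside face (up when shut, to the back when open). The shell lies between z = 0 (rim) and z = 22 (outside face, ribs under 1 mm).
- cover_edge (a point): Middle of the cover's free edge, on the outside face: 154 from the hinge and 22 out (about 200 above the bench when open, 72 when shut).
- spare_board: Green circuit board lying loose in one compartment of the case, 86 x 62 x 8; origin: centre of its underside. Stays in the case.
- spare_battery: Flat tan battery lying loose in the other compartment of the case, 93 x 42 x 9; origin: centre of its underside. Stays in the case.
- flux_jar: Bystander near the case: jar, diameter 36, height 33, light body with a wide screw cap; origin: centre of its underside.
- loupe: Bystander near the case: black eye loupe, a short cone 36 across and 30 high; origin: centre of its underside.
- solder_spool: Bystander near the case: spool of solder wire, diameter 55, height 36; origin: centre of its underside.
- side_cutter: Bystander near the case: side cutters lying flat, 134 x 54 x 12, handles toward its -x; origin: centre of its underside.
- tape_roll: Bystander near the case: roll of tape lying flat, outer diameter 60, height 12; origin: centre of its underside.

How it is judged:
By the outcome, as a careful person would: the job done as asked, in the order asked, and still so for the second after the job is handed in, with the robot touching nothing.
It also fails if it takes over 48 s, if anything falls off the work surface, if the arm or the gripper's body presses on something with over 40 N, if the wrist force passes 120 N, or if a joint passes its speed limit or range.

### The arm

A 6-joint arm with a two-finger parallel gripper is mounted at the origin on a cart in front of the work surface, level with it; the furniture and walls round the work are solid. World frame = base frame: x ahead of the robot, y to its left, z up, the work surface at z = 0. Lengths are in m, angles in rad, forces in N, time in s.
With the tool pointing down it reaches from about 0.375 to 0.9 m from the base axis. Payload 3.1 kg.
Tool frame: the origin (TCP) lies at the very end of the fingers, on their centre line; the grasp point (between the pads) lies ctrl.tcp_to_grasp behind it (ctrl.tcp_to_grasp is the distance from the TCP to the grasp point, in m); z points along the fingers, y is the line along which they close (so a half turn about z gives the same grasp; the last joint's range is limited). The gripper opens to 85 mm and grips with 20 to 120 N. Pads are 22 mm wide; open, the fingers measure 114 mm over their backs; the gripper's body (76 mm by 85 mm) begins 54 mm behind the grasp point. The pads swing forward as they close: fully open they stand 13 mm farther back than shut.
Start: joints at [-1.387, 0.527, 1.433, -0, 1.181, -0.178], TCP at [0.221, -0.585, 0.231] pointing down, gripper open.
Joint ranges: [-3.08, 3.08], [-0.75, 2.2], [0.22, 2.44], [-1.43, 4.57], [0, 2.65], [-2.85, 2.85]. Speed limits (rad/s): [2.79, 2.79, 3.14, 3.14, 3.14, 3.14].

### API

Orientations are given as a 3x3 rotation matrix whose columns are the frame's x, y, z axes.
In Python, from workcell import ctrl gives the robot as it stands.
- The arm moves only by the tool step_arm, never from a script. Its argument "series" is a list of rows, each a list of 3 entries, a list of its own where there are three numbers: the shift along the world's x, y, z in units of 30 mm (1.0 is 30 mm), then the turn, a rotation vector about the world's x, y, z in units of 6 degrees (1.0 is 6 degrees), then the opening, from 0 (shut) to 1 (fully open). In form: [[[x, y, z], [ax, ay, az], gripper], ...]. A call has 1 to 8 rows; each row is the pose to reach, as a shift and turn from the pose commanded when the call began; what a row does not reach only later rows make up. A row lasts 1/12 s, in which the tool goes at most 41.7 mm and 7.16 degrees, less where a joint would pass 70% of its speed; a pose out of reach is approached as far as the arm can. A call with a gripper value outside its range is refused whole. The fingers move at their own pace and stop on an object; "newtons" is the grip in N (left out, the last holds). Time passes only in rows, so rows that repeat a pose let the fingers close. It gives the time, the measured TCP pose, the force, the opening and the grip force at its end, in the units of the state.
- ctrl.observe(): the state, without advancing time (a new reading comes with each control period).
- ctrl.capture(name): name is "side" or "top" or "wrist"; returns (picture, depth): 480x640x3 uint8, blue, green, red; 480x640 float32, m along the optical axis (not along the pixel's ray), 0 where there is no reading.
- ctrl.camera_model(name): a dict with "intrinsics" (3x3 intrinsics, pixels), "extrinsics" (4x4, takes a point from camera to world coordinates). Camera axes: x right, y down, z forward; pixel columns grow to the right and rows downward; lengths in m; the calibration is good to about 2 mm. A picture is of the moment at which its call begins: read the wrist's pose just before it. camera_model takes no time and is no camera call; for the wrist camera it gives the pose at the moment of the call.
- ctrl.hand_in(): hands the job in; it is judged then, once.
The state is a dict: "t": time; "joint_positions": joint angles; "joint_vel": joint speeds; "tau": joint torques, N m; "position": TCP position; "orientation": TCP orientation; "contact_force": force on the tool from outside, world axes, zero at the start; "ft_torque": the same for the moment, N m; "grip_width": finger opening in m; "grasp_force": force on a finger pad.
Only numpy, scipy, OpenCV 4.12 (cv2) and the standard library are available. Lean on these libraries where they do the work, as an engineer would, in place of code of your own. Each camera call takes 0.05 s, during which the arm holds its last target. There are 200 camera calls.

## Working session

There is one attempt and no reset: what is moved stays moved. The work goes in short steps, Python scripts to look and compute and a tool call to move; the robot and the scene stay as the last step left them, time stands still between calls to the robot, and variables do not carry over. Pictures are saved under pics/ and viewed, at most 10 in all, crops included, and the job is handed in when it is done.

Besides the shell and the picture viewer there is one more tool, called after "Request:" in YAML: its name, and indented under it one key for each argument. step_arm: Moves the arm, as the interface text tells. Its arguments: {"type":"object","properties":{"series":{"type":"array"},"newtons":{"type":"number"}},"required":["series"]}

```bash
mkdir -p pics; python3 - <<'E'
from workcell import ctrl
import cv2,numpy as np
s=ctrl.observe();print(s['t'],s['position'],s['orientation'],s['grip_width'],ctrl.tcp_to_grasp)
for n in ("top","side"):
    p,d=ctrl.capture(n);cv2.imwrite(f"pics/{n}0.png",p);np.savez(f"{n}0.npz",d=d,**ctrl.camera_model(n))
    print(n,ctrl.camera_model(n)['extrinsics'].round(3))
E
```

```text
0.0 [ 0.2211125  -0.58380125  0.23032415] [[ 9.35261853e-01  3.53956364e-01 -3.97860832e-04]
 [ 3.53956365e-01 -9.35259417e-01  2.17115412e-03]
 [ 3.96390726e-04 -2.17142300e-03 -9.99997564e-01]] 0.08534684137844974 0.0187
top [[ 0.002 -0.99   0.14   0.377]
 [-1.    -0.003 -0.005 -0.018]
 [ 0.005 -0.14  -0.99   1.512]
 [ 0.     0.     0.     1.   ]]
side [[-0.971 -0.18   0.155  0.416]
 [-0.237  0.771 -0.591  0.645]
 [-0.013 -0.611 -0.792  0.989]
 [ 0.     0.     0.     1.   ]]
```

View pics/top0.png

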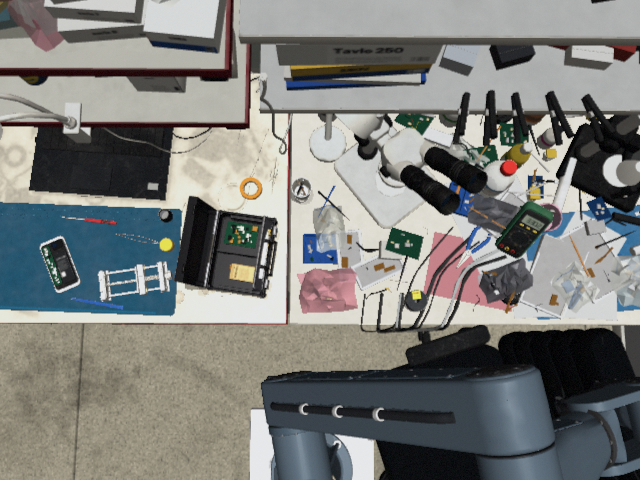

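View pics/side0.png

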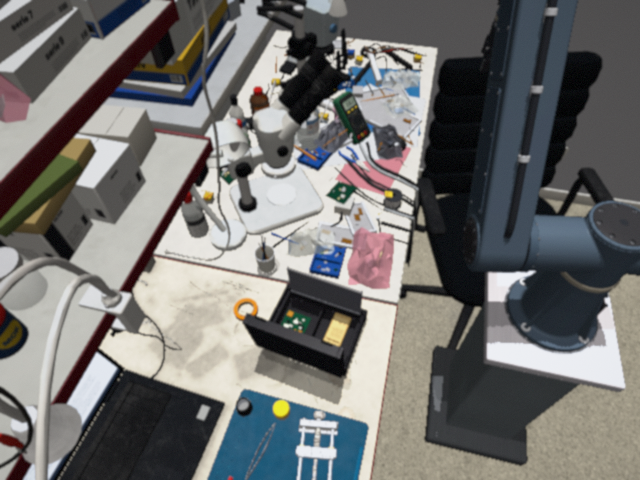

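The top view shows the open case at about (230,248): cover on the left (190-205,200-290), pallet on the right (265,220-297). The spool or jar sits at (302,188), the tape at (251,188), and the small black and yellow items at (166,215) and (166,244).

```bash
cat >h.py <<'E'
import numpy as np,cv2
def cloud(d,intrinsics,extrinsics):
    v,u=np.mgrid[:480,:640]; K=intrinsics
    P=np.stack([(u-K[0,2])*d/K[0,0],(v-K[1,2])*d/K[1,1],d],-1)
    P=P@extrinsics[:3,:3].T+extrinsics[:3,3]; P[d==0]=np.nan
    return P
E
python3 - <<'E'
from h import *
T=cloud(**np.load('top0.npz'));S=cloud(**np.load('side0.npz'))
print('K',np.load('top0.npz')['intrinsics'][0,0])
for n,(u,v) in dict(spool=(302,188),tape=(251,180),blk=(166,215),yel=(166,244),phone=(60,265),rack=(135,280),board=(240,232),bat=(241,271),shelf=(200,120),shelfred=(150,124),lamp=(75,118)).items(): print(n,T[v,u].round(3))
# region cloud
for nm,P in (('top',T),('side',S)):
    Q=P.reshape(-1,3);Q=Q[np.isfinite(Q[:,0])]
    c=T[248,235]
    m=(abs(Q[:,0]-c[0])<.17)&(abs(Q[:,1]-c[1])<.2)&(Q[:,2]<.3)
    Q=Q[m];print(nm,c.round(3),len(Q))
    for a,b in ((.02,.045),(.045,.058),(.06,.1),(.1,.14),(.14,.17),(.17,.19),(.19,.23)):
        R=Q[(Q[:,2]>a)&(Q[:,2]<b)]
        if len(R)<5: print(a,len(R));continue
        r=cv2.minAreaRect(R[:,:2].astype(np.float32)*1000)
        print(a,b,len(R),np.round(r[0]),np.round(r[1]),round(r[2],1))
E
python3 - <<'E'
import cv2
p=cv2.imread('pics/top0.png')[170:320,140:330]
q=cv2.imread('pics/side0.png')[250:430,200:440]
cv2.imwrite('pics/c0.png',cv2.resize(p,None,fx=4,fy=4,interpolation=2))
cv2.imwrite('pics/c1.png',cv2.resize(q,None,fx=3.2,fy=3.2,interpolation=2))
E
```

```text
K 563.8025781762226
spool [0.724 0.026 0.058]
tape [0.756 0.167 0.012]
blk [0.656 0.39  0.027]
yel [0.577 0.385 0.036]
phone [0.523 0.672 0.011]
rack [0.482 0.467 0.021]
board [0.614 0.195 0.004]
bat [0.508 0.189 0.014]
shelf [0.747 0.204 0.502]
shelfred [0.741 0.298 0.497]
lamp [0.746 0.432 0.511]
top [0.57  0.207 0.005] 18553
0.02 0.045 1364 [576. 207.] [327. 400.] 0.0
0.045 0.058 1163 [589. 153.] [289. 303.] 89.6
0.06 0.1 697 [602. 154.] [259. 312.] 81.9
0.1 0.14 915 [597. 166.] [249. 299.] 82.2
0.14 0.17 410 [555. 209.] [177. 205.] 81.9
0.17 0.19 10 [565. 282.] [ 21. 205.] 77.5
0.19 0.23 808 [568. 294.] [ 25. 205.] 81.7
side [0.57  0.207 0.005] 22864
0.02 0.045 1861 [574. 207.] [400. 332.] 90.0
0.045 0.058 599 [588. 154.] [291. 304.] 89.9
0.06 0.1 1003 [601. 155.] [263. 312.] 82.3
0.1 0.14 1080 [597. 168.] [248. 304.] 81.6
0.14 0.17 695 [554. 212.] [180. 204.] 81.7
0.17 0.19 277 [566. 302.] [ 22. 205.] 87.3
0.19 0.23 1320 [566. 294.] [ 24. 205.] 81.8
```

View pics/c0.png

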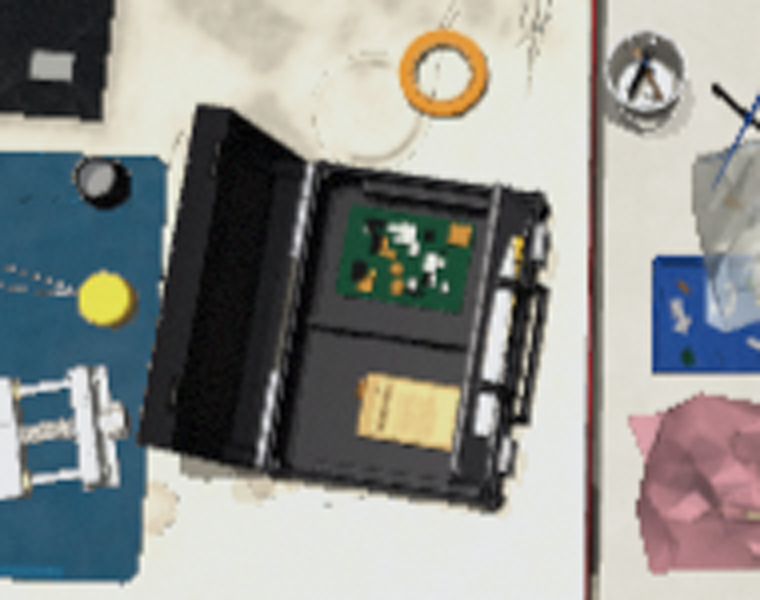

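```bash
python3 - <<'E'
from h import *
T=cloud(**np.load('top0.npz'));S=cloud(**np.load('side0.npz'))
th=np.deg2rad(81.75);R=np.array([[np.cos(th),-np.sin(th)],[np.sin(th),np.cos(th)]]);C=np.array([.551,.185])
for nm,P in (('top',T),('side',S)):
    Q=P.reshape(-1,3);Q=Q[np.isfinite(Q[:,0])]
    L=np.c_[(Q[:,:2]-C)@R,Q[:,2]]*1000
    m=(abs(L[:,0])<150)&(abs(L[:,1])<115)&(L[:,2]>38);L=L[m]
    print(nm)
    for z0 in range(40,215,10):
        A=L[(L[:,2]>=z0)&(L[:,2]<z0+10)]
        if len(A)<5: continue
        f=A[A[:,0]<-40];b=A[A[:,0]>40]
        g=lambda a:(len(a),np.percentile(a,[1,10,50,90,99]).round().tolist()) if len(a)>5 else None
        print(z0,'F x',g(f[:,0]),'y',g(f[:,1])[1][::4] if len(f)>5 else '','| B x',g(b[:,0]),'y',g(b[:,1])[1][::4] if len(b)>5 else '')
E
```

```text
top
40 F x (147, [-82.0, -76.0, -71.0, -60.0, -43.0]) y [-105.0, 103.0] | B x (225, [43.0, 56.0, 73.0, 95.0, 100.0]) y [-105.0, 103.0]
50 F x (127, [-82.0, -79.0, -73.0, -65.0, -41.0]) y [-103.0, 102.0] | B x (711, [45.0, 74.0, 87.0, 99.0, 101.0]) y [-101.0, 101.0]
60 F x (44, [-81.0, -81.0, -77.0, -65.0, -65.0]) y [-84.0, 88.0] | B x (145, [80.0, 82.0, 99.0, 101.0, 103.0]) y [-101.0, 100.0]
70 F x (46, [-77.0, -76.0, -70.0, -64.0, -63.0]) y [-88.0, 87.0] | B x (108, [81.0, 99.0, 101.0, 103.0, 104.0]) y [-101.0, 99.0]
80 F x (38, [-76.0, -74.0, -71.0, -64.0, -63.0]) y [-85.0, 81.0] | B x (110, [84.0, 99.0, 102.0, 104.0, 105.0]) y [-101.0, 102.0]
90 F x (44, [-76.0, -74.0, -68.0, -63.0, -62.0]) y [-89.0, 86.0] | B x (117, [86.0, 101.0, 103.0, 105.0, 106.0]) y [-101.0, 99.0]
100 F x (60, [-75.0, -73.0, -70.0, -62.0, -61.0]) y [-88.0, 82.0] | B x (129, [88.0, 103.0, 105.0, 107.0, 109.0]) y [-100.0, 101.0]
110 F x (204, [-74.0, -71.0, -66.0, -61.0, -60.0]) y [-84.0, 88.0] | B x (125, [90.0, 104.0, 106.0, 108.0, 109.0]) y [-101.0, 96.0]
120 F x (75, [-73.0, -71.0, -62.0, -60.0, -60.0]) y 
[... 2162 characters left out ...]
0, 114.0]) y [-97.0, 103.0]
140 F x (156, [-62.0, -60.0, -57.0, -55.0, -55.0]) y [-88.0, 89.0] | B x (121, [97.0, 113.0, 114.0, 114.0, 115.0]) y [-97.0, 103.0]
150 F x (154, [-61.0, -59.0, -57.0, -54.0, -53.0]) y [-87.0, 88.0] | B x (134, [103.0, 114.0, 115.0, 116.0, 116.0]) y [-99.0, 103.0]
160 F x None y  | B x (130, [98.0, 115.0, 116.0, 117.0, 117.0]) y [-97.0, 103.0]
170 F x None y  | B x (138, [103.0, 116.0, 117.0, 118.0, 119.0]) y [-99.0, 103.0]
180 F x None y  | B x (139, [99.0, 118.0, 119.0, 120.0, 120.0]) y [-99.0, 103.0]
190 F x None y  | B x (240, [104.0, 111.0, 120.0, 121.0, 121.0]) y [-96.0, 103.0]
200 F x None y  | B x (1079, [99.0, 102.0, 110.0, 119.0, 121.0]) y [-99.0, 102.0]
```

```bash
cat >>h.py <<'E'
th=np.deg2rad(81.75);R2=np.array([[np.cos(th),-np.sin(th)],[np.sin(th),np.cos(th)]]);C=np.array([.551,.185])
def W(x,y,z): return np.r_[C+R2@np.array([x,y])/1000,z/1000]
E
python3 - <<'E'
from h import *
T=cloud(**np.load('top0.npz')).reshape(-1,3);S=cloud(**np.load('side0.npz')).reshape(-1,3)
Q=np.r_[T,S];Q=Q[np.isfinite(Q[:,0])];Q=Q[(Q[:,2]<.7)]
print('cols y from -.6 step .1; rows x')
for x in np.arange(.3,.8,.05):
    o=[]
    for y in np.arange(-.6,.5,.1):
        A=Q[(abs(Q[:,0]-x-.025)<.025)&(abs(Q[:,1]-y-.05)<.05)]
        o.append(round(float(A[:,2].max()),2) if len(A) else None)
    print(round(x,2),o)
print('pre-pallet',W(-100,0,135),'cover back',W(150,0,185))
E
```

```text
cols y from -.6 step .1; rows x
0.3 [0.19, -0.07, -0.07, 0.7, 0.7, -0.74, -0.74, -0.74, -0.74, -0.74, -0.74]
0.35 [0.04, 0.01, 0.02, 0.02, 0.02, 0.03, 0.02, 0.01, 0.01, 0.01, 0.01]
0.4 [0.06, 0.06, 0.04, 0.05, 0.07, 0.08, 0.04, 0.06, 0.05, 0.01, 0.04]
0.45 [0.08, 0.07, 0.02, 0.06, 0.07, 0.08, 0.06, 0.16, 0.21, 0.21, 0.04]
0.5 [0.07, 0.06, 0.02, 0.06, 0.06, 0.07, 0.03, 0.16, 0.21, 0.21, 0.04]
0.55 [0.12, 0.07, 0.02, 0.41, 0.06, 0.09, 0.06, 0.16, 0.21, 0.2, 0.04]
0.6 [0.16, 0.07, 0.42, 0.43, 0.05, 0.09, 0.07, 0.16, 0.21, 0.2, 0.04]
0.65 [0.16, 0.55, 0.56, 0.4, 0.33, 0.07, 0.07, 0.06, 0.21, 0.04, 0.63]
0.7 [0.55, 0.56, 0.56, 0.55, 0.32, 0.05, 0.7, 0.7, 0.51, 0.51, 0.67]
0.75 [0.54, 0.54, 0.54, 0.55, 0.51, 0.51, 0.59, 0.69, 0.58, 0.58, 0.52]
pre-pallet [0.53665074 0.08603486 0.135     ] cover back [0.57252389 0.33344771 0.185     ]
```

Request:
step_arm:
  series:
    - [[0.4,1.1,0],[0,0,1],0]
    - [[0.9,2.3,0],[0,0,2],0]
    - [[1.4,3.5,0],[0,0,3],0]
    - [[1.9,4.7,0],[0,0,4],0]
    - [[2.5,5.8,0],[0,0,5],0]
    - [[3.1,6.9,0],[0,0,6],0]
    - [[3.7,8.0,0],[0,0,7],0]
    - [[4.3,9.1,0],[0,0,8],0]
  newtons: 30

```text
t: 0.77
position: [0.3506, -0.3096, 0.2311]
orientation: [[0.358, 0.934, -0.0], [0.934, -0.358, 0.0], [0.0, -0.0, -1.0]]
contact_force: [1.0, 0.4, 0.2]
grip_width: 0.0001
grasp_force: 0.0
```

Request:
step_arm:
  series:
    - [[0.4,1.1,0],[0,0,0.5],0]
    - [[0.8,2.2,0],[0,0,1],0]
    - [[1.2,3.3,0],[0,0,1.5],0]
    - [[1.5,4.5,0],[0,0,2.2],0]
    - [[1.8,5.7,0],[0,0,2.2],0]
    - [[2.1,6.9,0],[0,0,2.2],0]
    - [[2.6,8.0,0],[0,0,2.2],0]
    - [[3.2,9.0,0],[0,0,2.2],0]

```text
t: 1.43
position: [0.4452, -0.039, 0.2311]
orientation: [[0.14, 0.99, -0.002], [0.99, -0.14, 0.001], [0.0, -0.002, -1.0]]
contact_force: [0.4, -0.8, 0.3]
grip_width: -0.0003
grasp_force: 0.0
```

Request:
step_arm:
  series:
    - [[0.6,0.8,-0.4],[0.7,-0.1,0],0]
    - [[1.2,1.6,-1.0],[1.4,-0.2,0],0]
    - [[1.8,2.4,-1.6],[2.1,-0.3,0],0]
    - [[2.4,3.2,-2.4],[2.8,-0.4,0],0]
    - [[3.05,4.1,-3.4],[3.3,-0.5,0],0]
    - [[3.05,4.1,-3.4],[3.3,-0.5,0],0]

```text
t: 1.93
position: [0.5369, 0.0833, 0.1236]
orientation: [[0.134, 0.99, 0.043], [0.929, -0.141, 0.342], [0.345, -0.006, -0.939]]
contact_force: [-1.1, -0.8, -0.2]
grip_width: -0.0004
grasp_force: 0.0
```

```bash
python3 - <<'E'
from h import *
from workcell import ctrl
s=ctrl.observe();p=s['position'];print(s['t'],p.round(4),s['contact_force'].round(1),s['orientation'][:,2].round(3))
l=(p[:2]-C)@R2*1000;print('case frame',l.round(1))
fi=np.deg2rad(20);r=92
# TCP path pushing pallet; box tip corners
for a in [1.49,1.4,1.25,1.1,.95,.8,.65,.5,.35,.2,.1,.05,0,-.04]:
    e=np.array([np.cos(a),np.sin(a)]);n=np.array([-np.sin(a),np.cos(a)])
    t=np.array([np.cos(fi),np.sin(fi)])
    off=11*abs(t@n)
    rc=r+(6 if a<.36 else 0)   # TCP r along panel
    T=np.array([-66,40])+rc*e+(2+off)*n
    w=W(T[0],0,T[1]);print(a,T.round(),((w-p)/.03).round(2))
E
```

```text
1.9333 [0.5369 0.0833 0.1236] [-1.1 -0.8 -0.2] [ 0.043  0.342 -0.939]
case frame [-102.7   -0.6]
1.49 [-71. 133.] [0.13 1.06 0.3 ]
1.4 [-62. 133.] [0.18 1.35 0.3 ]
1.25 [-47. 131.] [0.25 1.84 0.24]
1.1 [-33. 126.] [0.31 2.31 0.09]
0.95 [-19. 120.] [ 0.38  2.76 -0.13]
0.8 [ -7. 111.] [ 0.44  3.17 -0.43]
0.65 [  4. 100.] [ 0.49  3.52 -0.79]
0.5 [13. 87.] [ 0.53  3.82 -1.21]
0.35 [25. 75.] [ 0.59  4.23 -1.6 ]
0.2 [29. 63.] [ 0.61  4.36 -2.02]
0.1 [31. 54.] [ 0.62  4.41 -2.3 ]
0.05 [32. 50.] [ 0.62  4.43 -2.45]
0 [32. 46.] [ 0.62  4.45 -2.59]
-0.04 [32. 42.] [ 0.63  4.45 -2.71]
```

Request:
step_arm:
  series:
    - [[0.07,0.6,0.3],[0,0,0],0]
    - [[0.13,1.06,0.3],[0,0,0],0]
    - [[0.16,1.25,0.3],[0,0,0],0]
    - [[0.19,1.45,0.28],[0,0,0],0]
    - [[0.22,1.65,0.26],[0,0,0],0]
    - [[0.25,1.85,0.22],[0,0,0],0]
    - [[0.28,2.08,0.16],[0,0,0],0]
    - [[0.31,2.31,0.09],[0,0,0],0]

```text
t: 2.6
position: [0.5472, 0.1509, 0.132]
orientation: [[0.132, 0.99, 0.052], [0.93, -0.141, 0.338], [0.342, 0.004, -0.94]]
contact_force: [-0.0, -1.9, -1.4]
grip_width: -0.0004
grasp_force: 0.9
```

Request:
step_arm:
  series:
    - [[0.04,0.25,-0.17],[0,0,0],0]
    - [[0.07,0.48,-0.32],[0,0,0],0]
    - [[0.1,0.7,-0.48],[0,0,0],0]
    - [[0.13,0.9,-0.67],[0,0,0],0]
    - [[0.16,1.1,-0.85],[0,0,0],0]
    - [[0.18,1.28,-1.03],[0,0,0],0]
    - [[0.2,1.46,-1.23],[0,0,0],0]
    - [[0.23,1.62,-1.43],[0,0,0],0]

```text
t: 3.27
position: [0.5537, 0.1999, 0.0883]
orientation: [[0.131, 0.99, 0.051], [0.93, -0.141, 0.339], [0.342, 0.003, -0.94]]
contact_force: [-0.3, -1.0, 0.1]
grip_width: -0.0001
grasp_force: 0.2
```

```bash
python3 - <<'E'
from h import *
from workcell import ctrl
s=ctrl.observe();p=s['position'];print(s['t'],p.round(4),s['contact_force'].round(1),((p[:2]-C)@R2*1000).round(1))
q,d=ctrl.capture('side');cv2.imwrite('pics/s1.png',cv2.resize(q[200:430,180:440],None,fx=2.6,fy=2.6))
E
```

```text
3.2667 [0.5537 0.1999 0.0883] [-0.3 -1.   0.1] [15.2 -0.5]
```

View pics/s1.png

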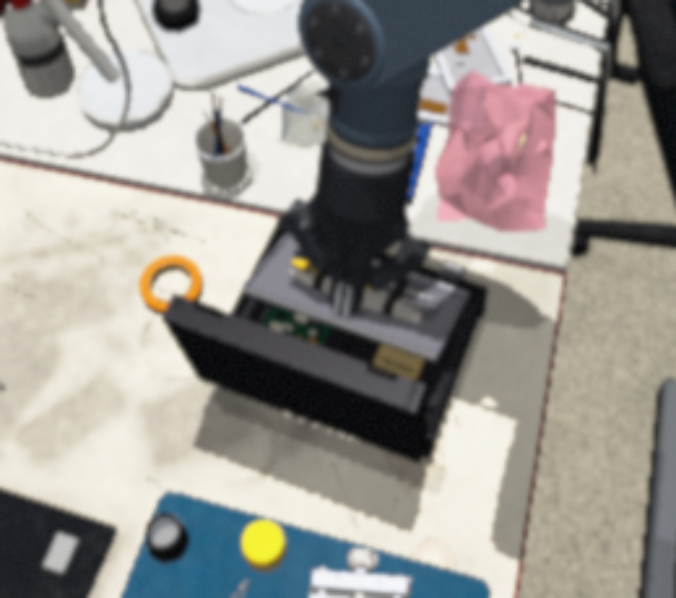

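The side view shows the fingertips at (345,305) pushing the half-folded pallet, clear of the cover. I'll keep pushing.

Request:
step_arm:
  series:
    - [[0.04,0.25,-0.22],[0,0,0],0]
    - [[0.06,0.38,-0.44],[0,0,0],0]
    - [[0.07,0.45,-0.66],[0,0,0],0]
    - [[0.07,0.5,-0.88],[0,0,0],0]
    - [[0.08,0.53,-1.1],[0,0,0],0]
    - [[0.08,0.53,-1.27],[0,0,0],0]
    - [[0.08,0.53,-1.42],[0,0,0],0]
    - [[0.08,0.53,-1.5],[0,0,0],0]

```text
t: 3.98
position: [0.5562, 0.2153, 0.0441]
orientation: [[0.132, 0.99, 0.051], [0.93, -0.141, 0.339], [0.343, 0.002, -0.939]]
contact_force: [-2.6, -3.4, 20.4]
grip_width: 0.0005
grasp_force: 9.8
```

Request:
step_arm:
  series:
    - [[-0.05,-0.3,0.8],[0,0,0],0]
    - [[-0.1,-0.7,1.9],[0,0,0],0]
    - [[-0.15,-1.0,3.0],[0,0,0],0]
    - [[-0.15,-1.0,4.2],[-0.5,0.1,0],0]
    - [[-0.15,-1.0,5.4],[-1.2,0.2,0],0]
    - [[-0.15,-1.0,6.6],[-2.2,0.35,0],0]
    - [[-0.1,-0.4,7.2],[-3.2,0.5,0],0]
    - [[0,0.7,7.4],[-3.3,0.5,0],0]

```text
t: 4.65
position: [0.5594, 0.2369, 0.272]
orientation: [[0.142, 0.99, 0.011], [0.99, -0.142, -0.002], [-0.001, 0.011, -1.0]]
contact_force: [0.9, 0.7, 0.3]
grip_width: -0.0002
grasp_force: 0.0
```

```bash
python3 - <<'E'
from h import *
from workcell import ctrl
s=ctrl.observe();p=s['position'];print(s['t'],p.round(4),s['contact_force'].round(1),((p[:2]-C)@R2*1000).round(1),s['orientation'][:,2].round(3))
q,d=ctrl.capture('side');m=ctrl.camera_model('side');cv2.imwrite('pics/s2.png',cv2.resize(q[200:430,180:440],None,fx=2.6,fy=2.6))
P=cloud(d,**m).reshape(-1,3);P=P[np.isfinite(P[:,0])];L=np.c_[(P[:,:2]-C)@R2,P[:,2]]*1000
for x in range(-60,60,10):
    A=L[(abs(L[:,0]-x-5)<5)&(abs(L[:,1])<80)&(L[:,2]<65)];print(x,len(A),np.percentile(A[:,2],[5,50,95]).round() if len(A)>5 else '')
def d_(x,z): return ((W(x,0,z)-p)/.03).round(2)
print('over',d_(165,250),'down',d_(165,190))
E
```

```text
4.65 [0.5594 0.2369 0.272 ] [0.9 0.7 0.3] [52.6 -0.9] [ 0.011 -0.002 -1.   ]
-60 239 [41. 43. 46.]
-50 243 [40. 43. 46.]
-40 176 [41. 45. 55.]
-30 308 [41. 45. 55.]
-20 248 [41. 47. 56.]
-10 260 [41. 45. 56.]
0 271 [41. 45. 56.]
10 307 [41. 44. 52.]
20 274 [40. 43. 46.]
30 16 [43. 45. 47.]
40 0 
50 0 
over [ 0.51  3.71 -0.73] down [ 0.51  3.71 -2.73]
```

View pics/s2.png

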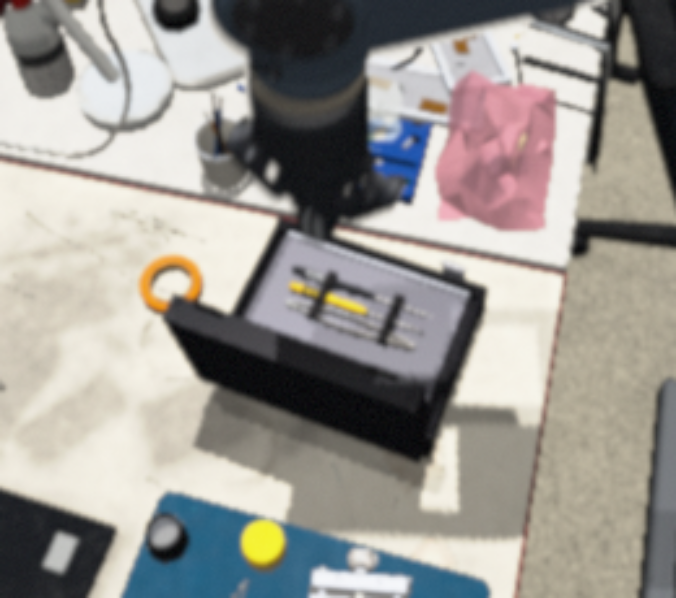

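The pallet lies flat at 41–46 mm across its whole length, and the case hasn't moved. Next I'll go over and behind the cover.

Request:
step_arm:
  series:
    - [[0.15,1.1,0],[0,0,0],0]
    - [[0.3,2.2,0],[0,0,0],0]
    - [[0.45,3.3,0],[0,0,0],0]
    - [[0.52,3.7,-0.8],[0,0,0],0]
    - [[0.52,3.7,-1.9],[0,0,0],0]
    - [[0.52,3.7,-2.8],[0,0,0],0]
    - [[0.52,3.7,-2.8],[0,0,0],0]

```text
t: 5.28
position: [0.5673, 0.3456, 0.175]
orientation: [[0.14, 0.99, -0.013], [0.99, -0.14, -0.005], [-0.007, -0.013, -1.0]]
contact_force: [-1.1, -0.6, -1.1]
grip_width: -0.0003
grasp_force: 0.0
```

```bash
python3 - <<'E'
from h import *
from workcell import ctrl
s=ctrl.observe();p=s['position'];print(s['t'],p.round(4),s['contact_force'].round(1),((p[:2]-C)@R2*1000).round(1))
for a in [1.70,1.6,1.45,1.3,1.15,1.0,.85,.7,.55,.4,.3,.2,.1,.05,0]:
    u=np.array([-np.cos(a),np.sin(a)]);n=np.array([np.sin(a),np.cos(a)])
    # contact corner (tip lower edge at TCP x-11) at rho; late: TCP centred
    rho=132
    K=np.array([79,50])+rho*u+22*n; T=K+[11*min(1,np.sin(a)/.3) if a<.3 else 11,0]
    print(a,T.round(),((W(T[0],0,T[1])-p)/.03).round(2))
E
```

```text
5.2833 [0.5673 0.3456 0.175 ] [-1.1 -0.6 -1.1] [161.2   6.9]
1.7 [129. 178.] [ 0.07 -1.1   0.1 ]
1.6 [116. 181.] [ 0.01 -1.53  0.21]
1.45 [ 96. 184.] [-0.08 -2.19  0.29]
1.3 [ 76. 183.] [-0.18 -2.85  0.27]
1.15 [ 56. 179.] [-0.27 -3.5   0.15]
1.0 [ 37. 173.] [-0.36 -4.12 -0.07]
0.85 [ 19. 164.] [-0.45 -4.71 -0.38]
0.7 [  3. 152.] [-0.53 -5.25 -0.77]
0.55 [-11. 138.] [-0.6  -5.72 -1.24]
0.4 [-23. 122.] [-0.65 -6.11 -1.78]
0.3 [-30. 110.] [-0.68 -6.33 -2.17]
0.2 [-39.  98.] [-0.73 -6.63 -2.57]
0.1 [-46.  85.] [-0.76 -6.89 -3.  ]
0.05 [-50.  79.] [-0.78 -7.   -3.21]
0 [-53.  72.] [-0.8  -7.1  -3.43]
```

Request:
step_arm:
  series:
    - [[0.05,-0.7,0.1],[0,0,0],0]
    - [[0.06,-1.1,0.1],[0,0,0],0]
    - [[0.04,-1.4,0.16],[0,0,0],0]
    - [[0.0,-1.75,0.22],[0,0,0],0]
    - [[-0.05,-2.1,0.27],[0,0,0],0]
    - [[-0.11,-2.45,0.28],[0,0,0],0]
    - [[-0.16,-2.8,0.26],[0,0,0],0]
    - [[-0.2,-3.1,0.22],[0,0,0],0]

```text
t: 5.95
position: [0.5665, 0.2532, 0.1898]
orientation: [[0.141, 0.99, 0.002], [0.99, -0.141, 0.0], [0.001, 0.002, -1.0]]
contact_force: [0.4, 1.6, 2.5]
grip_width: -0.0003
grasp_force: 1.2
```

```bash
python3 - <<'E'
from h import *
from workcell import ctrl
s=ctrl.observe();p=s['position'];print(s['t'],p.round(4),s['contact_force'].round(1),((p[:2]-C)@R2*1000).round(1))
q,d=ctrl.capture('side');m=ctrl.camera_model('side');cv2.imwrite('pics/s3.png',cv2.resize(q[200:430,180:440],None,fx=2.6,fy=2.6))
for a in [1.2,1.15,1.0,.85,.7,.55,.4,.3,.2,.1,.05,0]:
    u=np.array([-np.cos(a),np.sin(a)]);n=np.array([np.sin(a),np.cos(a)])
    K=np.array([79,50])+132*u+22*n; T=K+[11*min(1,np.sin(a)/.3) if a<.3 else 11,0]
    print(a,T.round(),((W(T[0],0,T[1])-p)/.03).round(2))
E
```

```text
5.95 [0.5665 0.2532 0.1898] [0.4 1.6 2.5] [69.7 -5.6]
1.2 [ 63. 181.] [-0.22 -0.21 -0.29]
1.15 [ 56. 179.] [-0.25 -0.42 -0.34]
1.0 [ 37. 173.] [-0.34 -1.05 -0.56]
0.85 [ 19. 164.] [-0.42 -1.63 -0.87]
0.7 [  3. 152.] [-0.5  -2.17 -1.26]
0.55 [-11. 138.] [-0.57 -2.64 -1.73]
0.4 [-23. 122.] [-0.63 -3.03 -2.27]
0.3 [-30. 110.] [-0.66 -3.25 -2.66]
0.2 [-39.  98.] [-0.7  -3.55 -3.07]
0.1 [-46.  85.] [-0.74 -3.81 -3.49]
0.05 [-50.  79.] [-0.76 -3.92 -3.71]
0 [-53.  72.] [-0.77 -4.02 -3.93]
```

View pics/s3.png

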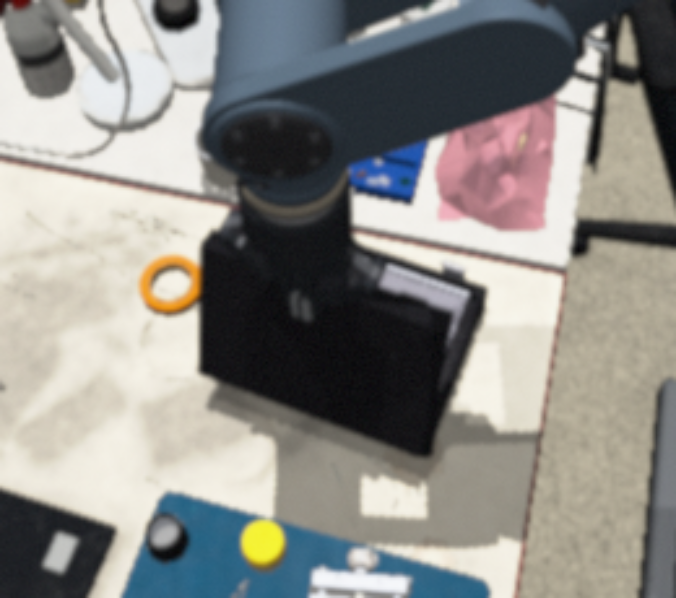

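The cover swings forward with the fingertips at (300,305) on its outer face. Continuing along the arc.

Request:
step_arm:
  series:
    - [[-0.06,-0.2,-0.2],[0,0,0],0]
    - [[-0.12,-0.5,-0.34],[0,0,0],0]
    - [[-0.18,-0.8,-0.45],[0,0,0],0]
    - [[-0.24,-1.1,-0.58],[0,0,0],0]
    - [[-0.29,-1.38,-0.72],[0,0,0],0]
    - [[-0.34,-1.65,-0.87],[0,0,0],0]
    - [[-0.38,-1.92,-1.06],[0,0,0],0]
    - [[-0.42,-2.17,-1.26],[0,0,0],0]

```text
t: 6.67
position: [0.5531, 0.1881, 0.1503]
orientation: [[0.14, 0.99, -0.0], [0.99, -0.14, -0.0], [-0.0, -0.0, -1.0]]
contact_force: [1.0, 2.3, 0.9]
grip_width: 0.0001
grasp_force: 0.8
```

```bash
python3 - <<'E'
from h import *
from workcell import ctrl
s=ctrl.observe();p=s['position'];print(s['t'],p.round(4),s['contact_force'].round(1),((p[:2]-C)@R2*1000).round(1))
for a in [.85,.7,.55,.4,.3,.2,.1,.05,0]:
    u=np.array([-np.cos(a),np.sin(a)]);n=np.array([np.sin(a),np.cos(a)])
    K=np.array([79,50])+132*u+22*n; T=K+[11*min(1,np.sin(a)/.3) if a<.3 else 11,0]
    print(a,T.round(),((W(T[0],0,T[1])-p)/.03).round(2))
E
```

```text
6.6667 [0.5531 0.1881 0.1503] [1.  2.3 0.9] [ 3.4 -1.7]
0.85 [ 19. 164.] [0.02 0.54 0.45]
0.7 [  3. 152.] [-0.06  0.    0.05]
0.55 [-11. 138.] [-0.12 -0.47 -0.42]
0.4 [-23. 122.] [-0.18 -0.86 -0.95]
0.3 [-30. 110.] [-0.21 -1.08 -1.34]
0.2 [-39.  98.] [-0.26 -1.38 -1.75]
0.1 [-46.  85.] [-0.29 -1.64 -2.17]
0.05 [-50.  79.] [-0.31 -1.75 -2.39]
0 [-53.  72.] [-0.33 -1.85 -2.61]
```

Right on the arc, at about 0.7 rad.

Request:
step_arm:
  series:
    - [[-0.07,-0.27,-0.24],[0,0,0],0]
    - [[-0.12,-0.5,-0.46],[0,0,0],0]
    - [[-0.15,-0.69,-0.7],[0,0,0],0]
    - [[-0.18,-0.87,-0.95],[0,0,0],0]
    - [[-0.2,-1.0,-1.18],[0,0,0],0]
    - [[-0.22,-1.15,-1.42],[0,0,0],0]
    - [[-0.25,-1.35,-1.7],[0,0,0],0]
    - [[-0.28,-1.55,-2.0],[0,0,0],0]

```text
t: 7.33
position: [0.5446, 0.1424, 0.0901]
orientation: [[0.14, 0.99, -0.0], [0.99, -0.14, 0.0], [0.0, -0.0, -1.0]]
contact_force: [-1.0, 0.6, 0.2]
grip_width: 0.0001
grasp_force: 0.5
```

Request:
step_arm:
  series:
    - [[-0.03,-0.15,-0.15],[0,0,0],0]
    - [[-0.05,-0.3,-0.3],[0,0,0],0]
    - [[-0.05,-0.3,-0.42],[0,0,0],0]
    - [[-0.05,-0.3,-0.52],[0,0,0],0]
    - [[-0.05,-0.3,-0.6],[0,0,0],0]
    - [[-0.05,-0.3,-0.65],[0,0,0],0]
    - [[-0.05,-0.3,-0.65],[0,0,0],0]

```text
t: 7.92
position: [0.5434, 0.1334, 0.072]
orientation: [[0.14, 0.99, -0.0], [0.99, -0.14, -0.001], [-0.001, -0.0, -1.0]]
contact_force: [-0.4, -1.7, 5.8]
grip_width: 0.0001
grasp_force: 3.1
```

Request:
step_arm:
  series:
    - [[0,0,-0.05],[0,0,0],0]
    - [[0,0,-0.1],[0,0,0],0]
    - [[0,0,-0.12],[0,0,0],0]
    - [[0,0,-0.12],[0,0,0],0]

```text
t: 8.25
position: [0.5435, 0.1334, 0.0718]
orientation: [[0.139, 0.99, 0.001], [0.99, -0.139, -0.001], [-0.001, 0.001, -1.0]]
contact_force: [-7.0, -2.6, 28.9]
grip_width: -0.0001
grasp_force: 14.2
```

Firm stop at 29 N with no further travel, so the cover is shut. I'll take the hand away and check.

Request:
step_arm:
  series:
    - [[0,0,0.6],[0,0,0],0]
    - [[0,0,1.5],[0,0,0],0]
    - [[0,0,2.7],[0,0,0],0]
    - [[-0.3,-0.6,3.8],[0,0,0],0]
    - [[-0.9,-1.5,4.6],[0,0,0],0]
    - [[-1.6,-2.4,5.2],[0,0,0],0]
    - [[-2.4,-3.2,5.5],[0,0,0],0]
    - [[-3.0,-4.1,5.5],[0,0,0],0]

```text
t: 8.92
position: [0.4529, 0.0102, 0.2349]
orientation: [[0.139, 0.99, 0.004], [0.99, -0.139, -0.001], [-0.0, 0.004, -1.0]]
contact_force: [0.1, -0.8, 0.3]
grip_width: -0.0
grasp_force: 0.0
```

Request:
step_arm:
  series:
    - [[-0.2,-0.9,0],[0,0,0],0]
    - [[-0.3,-2.0,0],[0,0,0],0]
    - [[-0.4,-3.0,0],[0,0,0],0]
    - [[-0.4,-3.5,0],[0,0,0],0]
    - [[-0.4,-3.5,0],[0,0,0],0]
    - [[-0.4,-3.5,0],[0,0,0],0]

```text
t: 9.42
position: [0.4414, -0.0947, 0.2327]
orientation: [[0.143, 0.99, 0.0], [0.99, -0.143, 0.0], [0.0, -0.0, -1.0]]
contact_force: [-0.9, -0.1, -0.1]
grip_width: 0.0001
grasp_force: 0.0
```

```bash
python3 - <<'E'
from h import *
from workcell import ctrl
s=ctrl.observe();print(s['t'],s['position'].round(3),s['contact_force'].round(1))
im=[]
for n in('side','top'):
    q,d=ctrl.capture(n);m=ctrl.camera_model(n);P=cloud(d,**m)
    im.append(cv2.resize(q[200:430,180:440] if n=='side' else q[170:320,140:310],(400,350)))
    L=P.reshape(-1,3);L=L[np.isfinite(L[:,0])];L=np.c_[(L[:,:2]-C)@R2,L[:,2]]*1000
    A=L[(L[:,2]>66)&(L[:,2]<110)&(abs(L[:,0])<130)&(abs(L[:,1])<130)]
    r=cv2.minAreaRect(A[:,:2].astype(np.float32));print(n,np.round(r[0],1),np.round(r[1]),round(r[2],1))
    B=A[(abs(A[:,0])<65)&(abs(A[:,1])<90)];k=np.linalg.lstsq(np.c_[B[:,:2],np.ones(len(B))],B[:,2],rcond=None)[0];print('plane',k.round(4))
cv2.imwrite('pics/f.png',np.hstack(im))
E
```

```text
9.4167 [ 0.441 -0.095  0.233] [-0.9 -0.1 -0.1]
side [ 2.  -0.2] [156. 206.] 0.1
plane [-2.00000e-04 -2.00000e-04  7.33365e+01]
top [ 0.4 -1.1] [160. 206.] 0.5
plane [ 1.00000e-03 -2.00000e-04  7.28129e+01]
```

View pics/f.png

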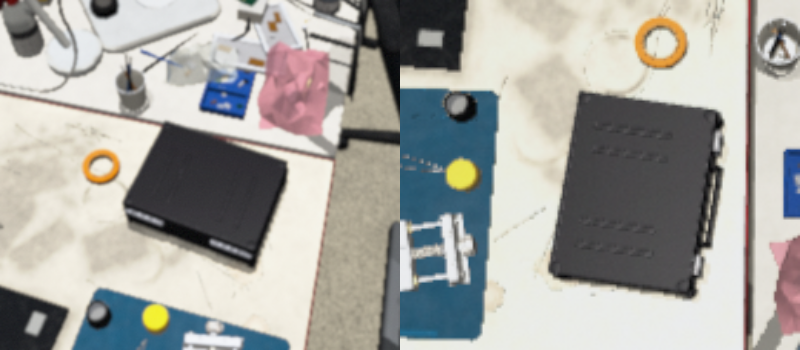

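The cover is level (slope under 0.001) at 73 mm, both catches are visible at (718,140) and (698,262), and the case and the things around it are where they were.

```bash
python3 -c "
from workcell import ctrl
print(ctrl.hand_in())"
```

```text
the job is handed in; nothing more can be done
None
```

The pallet is folded flat and the cover is pressed fully shut (level at about 73 mm, firm stop at 29 N). The hand is clear, nothing else was moved, and I handed it in at about 9.5 s; I judged the catches snapped from the cover's height and that stop, not from a close-up.

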